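Find the high spot of a turned plinth with a dial gauge

ROBOT

A 6-joint arm with a two-finger parallel gripper is mounted at the origin on the work surface. World frame = base frame: x ahead of the robot, y to its left, z up, the work surface at z = 0. Lengths are in m, angles in rad, forces in N, time in s.
With the tool pointing down it reaches from about 0.25 to 0.725 m from the base axis. Payload 9.7 kg.
Tool frame: the origin (TCP) lies on the front face of the gripper's body, between the roots of the fingers; the fingertips stand 73 mm ahead of it and the grasp point (between the pads) lies 54 mm ahead of it (bot.tip_extent is the distance from the TCP to the fingertips, in m); z points along the fingers, y is the line along which they close (so a half turn about z gives the same grasp; the last joint's range is limited). The gripper opens to 85 mm and grips with 20 to 120 N. Pads are 22 mm wide; open, the fingers measure 114 mm over their backs; the gripper's body (76 mm by 85 mm) begins 54 mm behind the grasp point. The pads swing forward as they close: fully open they stand 13 mm farther back than shut.
Start: joints at [-1.266, 0.087, 0.176, 1.66, 0, 1.571], TCP at [0.165, -0.525, 0.304] pointing down, gripper open.
Joint ranges: [-3.13, 3.13], [-0.85, 1.81], [-1.15, 1.24], [-2.2, 2.28], [-1.44, 1.52], [-3.14, 3.14]. Speed limits (rad/s): [2.22, 2.22, 2.57, 3.14, 3.14, 3.14].

INTERFACE

Orientations are given as a rotation vector (axis times angle).
In Python, from bench import sense, viewer, job, bot gives the robot as it stands.
- The arm moves only by the tool apply_moves, never from a script. Its argument "plan" is one flat list of numbers, 7 for each row, row after row: the finger opening in mm, from 0 to 85.4, then the shift along the tool's x, y, z in mm, then the turn, a rotation vector about the tool's x, y, z in rad. A call has 1 to 10 rows; each row is the pose to reach, as a shift and turn from the pose commanded when the call began, along the tool's axes at that moment; what a row does not reach only later rows make up. A row lasts 1/8 s, in which the tool goes at most 62.5 mm and 10.7 degrees, less where a joint would pass 70% of its speed; a pose out of reach is approached as far as the arm can. A call with a gripper value outside its range is refused whole. The fingers move at their own pace and stop on an object; "squeeze" is the grip in N (left out, the last holds). Time passes only in rows, so rows that repeat a pose let the fingers close. It gives the time, the measured TCP pose, the force, the opening and the grip force at its end, in the units of the state.
- sense(): the state, without advancing time (a new reading comes with each control period).
- viewer.camera(name): name is "scene" or "side" or "wrist"; returns a dict with "frame" (480x640x3 uint8, blue, green, red), "depth" (480x640 float32, m along the optical axis (not along the pixel's ray), 0 where there is no reading), "fx", "fy", "cx", "cy" (pixels), "eye" and "attitude" of the camera in the world; the wrist camera has in their place "hand_eye" (4x4, takes a point from camera to tool coordinates, whose origin is the TCP and whose axes are the flange's). Camera axes: x right, y down, z forward; pixel columns grow to the right and rows downward; lengths in m; the calibration is good to about 2 mm. A picture is of the moment at which its call begins: read the wrist's pose just before it.
- job.finish_job(): hands the job in; it is judged then, once.
The state is a dict: "t": time; "q": joint angles; "joint_vel": joint speeds; "effort": joint torques, N m; "ee_pos": TCP position; "tcp_rot": TCP orientation; "contact_force": force on the tool from outside, world axes, zero at the start; "wrist_torque": the same for the moment, N m; "opening": finger opening in m; "grasp_force": force on a finger pad.
Only numpy, scipy, OpenCV 4.12 (cv2) and the standard library are available. Lean on these libraries where they do the work, as an engineer would, in place of code of your own. Each camera call takes 0.05 s, during which the arm holds its last target. There are 200 camera calls.

TASK

The round wooden plinth on the banding wheel runs out of true. Slide the dial gauge up, its plunger pointing straight at the wheel's centre, until the sprung plunger presses on the plinth's edge and the needle reads about 4 mm, and let go of it; then crank the wheel slowly round, find where the needle reads highest, and leave the plinth with that high spot standing at the plunger. Never drive the plunger to the end of its travel, do not touch the plinth itself or shift the wheel's foot on the desk, and leave the other things alone.

Things in the scene. Friction and masses are not known exactly. Their poses are not given: they have to be found in the camera images.
- wheel_axis (a point): Banding wheel, 4 kg, just standing on the desk (a sideways load over 18 N shifts it), with a pale wooden disc, the plinth: radius 95 mm, edge 48 to 74 mm above the desk. The point is on the upright turning axis, 74 mm up, level with the disc's top. The disc is a little off centre with one unmarked high spot 20 degrees long: its edge is 93.4 to 97.4 mm from the axis.
- wheel (a joint): Angle of the wheel and plinth about the axis, rad, growing anticlockwise seen from above; turns many turns both ways against a friction of 0.15 N m (3 to 4 N at the knob). A steel clamp bar (124 x 26 mm, top 80 mm above the desk) with a brass nut in the middle (to 96 mm) lies across the plinth and turns with it.
- knob (a point): Centre, half-way up, of the red crank knob standing upright near one end of the clamp bar, 48 mm from the axis: 16 mm across, from 84 to 121 mm above the desk. It spins freely on its own pin, so it can be held while the wheel is cranked round without turning the hand.
- gauge_grip (a point): Loose dial gauge on a blue steel block, 0.9 kg, standing on the desk. The point is the centre of the tall rear block, the place to grasp: 46 mm along its x, 50 mm along its y, 64 mm high. The plunger points along its -y, 61 mm above the desk, in line with the middle of the block; its brass tip is 151 mm ahead of the point when fully out.
- stand: The same dial gauge as a whole, origin on the desk under the rear block's centre, axes as gauge_grip. Ahead of the block along -y are a foot 12 mm high and the round dial, 84 mm across, centred 75 mm ahead, its top 73 mm above the desk.
- needle (a joint): Red needle on the gauge's white dial, rad: 0 with the plunger fully out (needle pointing the way the plunger points), growing clockwise seen from above as the plunger is pressed in, 0.5236 rad (30 degrees, one tick) per mm. Full travel 10 mm (5.24 rad); the spring pushes 0.9 N when out, 2.4 N at the end.
- paint_jar: Bystander: jar 60 mm across, 75 mm high; origin under its centre.
- ink_bottle: Bystander: small bottle 40 mm across, 65 mm high; origin under its centre.
- tape_roll: Bystander: yellow roll of tape 90 mm across, 24 mm high, lying flat; origin under its centre.
- brush: Bystander: brush 200 mm long lying on the desk along its x axis; origin under its middle.
- tin: Bystander: open metal tin 75 x 150 x 28 mm; origin under its centre.
- tumbler: Bystander: glass 68 mm across, 100 mm high; origin under its centre.
- marker: Bystander: green marker 130 mm long lying along its x axis; origin under its middle.

How it is judged:
On the way:
1. the plunger, pointing at the wheel's axis to within 15 mm, is pressed on the plinth's edge, the needle between 2 and 6 mm, and the gauge has been let go (value of joint needle between 1.05 and 3.14 rad and contact force between stand and plinth above 0.3 N and contact force between the fingers and stand below 0.1 N and x of wheel_axis in the frame of stand between -0.015 and 0.015 m), for 0.2 s.
At the end, for the whole second after the job is handed in: The plunger presses on the high spot itself (within about 10 degrees of its crest) and its line passes the wheel's axis within 15 mm, the needle shows more than 2 mm, the gauge stands upright on the desk, and wheel and gauge are at rest (contact force between stand and plinth_high_spot above 0.3 N and value of joint needle above 1.05 rad and velocity of joint wheel between -0.03 and 0.03 rad/s and angle between stand's own z axis and vertical below 0.05 rad and linear speed of stand below 0.01 m/s and x of wheel_axis in the frame of stand between -0.015 and 0.015 m); the robot touches nothing.
It fails at once if the plunger is driven within half a millimetre of the end of its travel, or the gauge is pressed on the plinth with more than 8 N (value of joint needle above 4.97 rad or contact force between stand and plinth above 8 N).
It fails at once if the robot touches the plinth with more than 2 N (contact force between any of the arm, the fingers and plinth above 2 N).
It fails at once if the wheel is spun faster than 3.5 rad/s (velocity of joint wheel above 3.5 rad/s or velocity of joint wheel below -3.5 rad/s).
It fails at once if another thing on the desk is moved by more than 20 mm (distance of any of paint_jar, ink_bottle, tape_roll, brush, tin, tumbler, marker from where it was at the start of the episode above 0.02 m).
It fails at once if the banding wheel is shifted by more than 4 mm on the desk (distance of wheel_axis from where it was at the start of the episode above 0.004 m).
It also fails if it takes over 72 s, if anything falls off the work surface, if the arm or the gripper's body presses on something with over 40 N, if the wrist force passes 120 N, or if a joint passes its speed limit or range.

## Working session

There is one attempt and no reset: what is moved stays moved. The work goes in short steps, Python scripts to look and compute and a tool call to move; the robot and the scene stay as the last step left them, time stands still between calls to the robot, and variables do not carry over. Pictures are saved under pics/ and viewed, at most 10 in all, crops included, and the job is handed in when it is done.

Besides the shell and the picture viewer there is one more tool, called as name(argument=value, ...), one argument or row to a line, values as JSON. apply_moves: Moves the arm, as the interface text tells. Its arguments: {"type":"object","properties":{"plan":{"type":"array","items":{"type":"number"}},"squeeze":{"type":"number"}},"required":["plan"]}

```bash
ls; mkdir -p pics; cat > h.py <<'E'
import numpy as np, cv2
from scipy.spatial.transform import Rotation as R
from bench import sense, viewer, job, bot
def cam(n):
    s=sense(); c=viewer.camera(n)
    if n=="wrist":
        T=np.eye(4); T[:3,:3]=R.from_rotvec(s["tcp_rot"]).as_matrix(); T[:3,3]=s["ee_pos"]; c["T"]=T@np.array(c["hand_eye"])
    else:
        A=np.array(c["attitude"]); T=np.eye(4); T[:3,:3]=A if A.shape==(3,3) else R.from_rotvec(A).as_matrix(); T[:3,3]=c["eye"]; c["T"]=T
    return c
def ray(c,u,v,z):
    d=c["T"][:3,:3]@np.array([(u-c["cx"])/c["fx"],(v-c["cy"])/c["fy"],1]); e=c["T"][:3,3]
    return e+d*(z-e[2])/d[2]
def cloud(c):
    v,u=np.mgrid[:480,:640]; d=c["depth"]
    p=np.stack([(u-c["cx"])/c["fx"]*d,(v-c["cy"])/c["fy"]*d,d],-1)
    return p@c["T"][:3,:3].T+c["T"][:3,3]
E
python3 - <<'E'
from h import *
s=sense(); print(s)
for n in("scene","side","wrist"):
    c=cam(n); cv2.imwrite(f"pics/{n}0.png",c["frame"]); print(n,c["T"].round(3).tolist(),c["fx"],c["cx"],c["cy"])
    np.savez(f"{n}0.npz",**{k:c[k] for k in("frame","depth","fx","fy","cx","cy","T")})
E
```

```text
pics
{'t': 0.0, 'q': array([-1.26601825e+00,  8.74309494e-02,  1.75098452e-01,  1.65980349e+00,
        5.77534215e-06,  1.57076554e+00]), 'joint_vel': array([ 0.00062663, -0.00276247, -0.00197464,  0.00022007, -0.0005963 ,
       -0.00062419]), 'effort': array([ 4.59454077e-04, -5.20388496e+01,  4.64799213e+01,  1.63811079e-02,
       -1.35124492e-05, -8.96451553e-07]), 'ee_pos': array([ 0.16500158, -0.52451092,  0.30318071]), 'tcp_rot': array([-3.10386849e+00, -4.76740131e-01,  3.10306829e-04]), 'contact_force': array([-0.41083853, -0.42154901, -0.08690668]), 'wrist_torque': array([0.00273359, 0.00838804, 0.02484122]), 'grasp_force': 0.0, 'opening': 0.08494438584360174}
scene [[0.646, 0.615, -0.452, 1.06], [0.763, -0.514, 0.391, -0.511], [0.008, -0.598, -0.802, 0.967], [0.0, 0.0, 0.0, 1.0]] 437.9389702197108 318.5934646933934 242.0486098354571
side [[0.97, -0.175, 0.169, 0.342], [-0.243, -0.711, 0.66, -0.905], [0.005, -0.682, -0.732, 1.019], [0.0, 0.0, 0.0, 1.0]] 531.1484172260887 320.07731932621476 244.1718276131941
wrist [[0.3, -0.904, -0.305, 0.244], [-0.954, -0.285, -0.095, -0.5], [-0.001, 0.319, -0.948, 0.374], [0.0, 0.0, 0.0, 1.0]] 377.27260924279886 315.68861335253473 241.84267309665404
```

View pics/scene0.png

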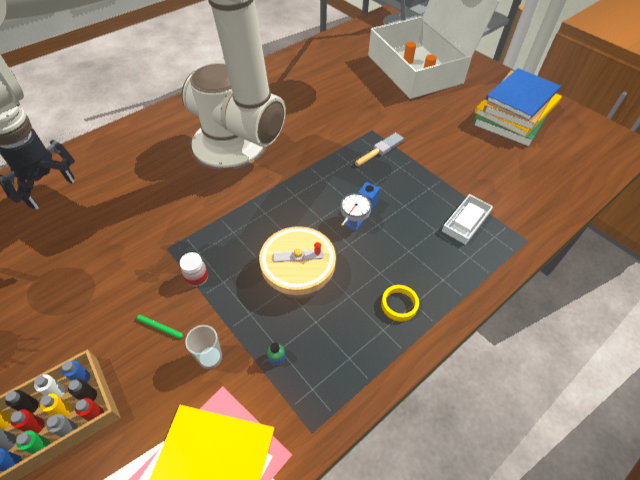

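View pics/side0.png

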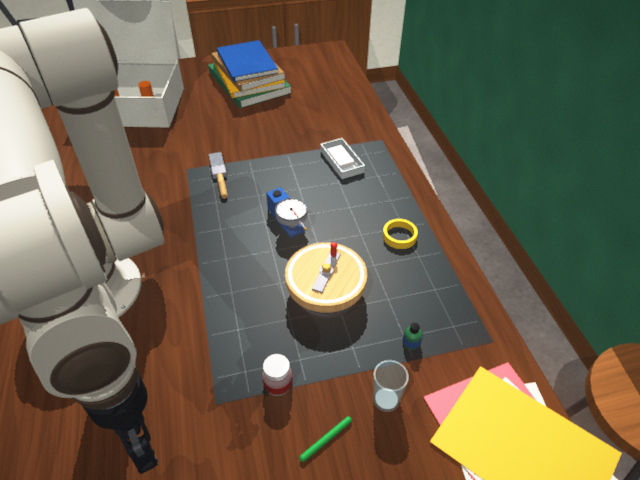

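Scene view: plinth around (298,258), knob (318,247), dial (355,208), blue block (370,190). In the side view: plinth (326,275), dial (291,212), block (278,200). The gauge already faces roughly toward the wheel.

```bash
cat > m.py <<'E'
from h import *
def blob(m,near,r):
    n,l,st,ce=cv2.connectedComponentsWithStats(m.astype(np.uint8))
    ok=[i for i in range(1,n) if np.hypot(*(ce[i]-near))<r and st[i,4]>8]
    i=max(ok,key=lambda i:st[i,4]); return l==i
def run(n,pw,pd,pb,pk,c):
    h=cv2.cvtColor(c["frame"],cv2.COLOR_BGR2HSV); H,S,V=h[...,0],h[...,1],h[...,2]
    P=cloud(c); ok=c["depth"]>0
    vv,uu=np.mgrid[:480,:640]
    near=lambda p,r:np.hypot(uu-p[0],vv-p[1])<r
    m=ok&near(pw,60)&(abs(P[...,2]-.074)<.006)&(S>15)
    q=P[m]; (x,y),r=cv2.minEnclosingCircle(q[:,:2].astype(np.float32)); print(n,"disc",x,y,r,np.median(q[:,2]))
    m=near(pk,12)&((H<8)|(H>172))&(S>150)&(V>90); m=blob(m,pk,12); v,u=np.nonzero(m); q=P[m&ok]
    print(n," knob px",u.mean(),v.mean(),"top px",v.min(), "ray",ray(c,u.mean(),v.mean(),.1025).round(4),len(u),q[:,2].max())
    m=near(pd,30)&(S<60)&(V>140)&ok&(abs(P[...,2]-.073)<.012)
    m=blob(m,pd,15); mm=cv2.convexHull(np.argwhere(m)[:,::-1].astype(np.int32)); pts=np.array([ray(c,*p,.073)[:2] for p in mm[:,0]],np.float32)
    print(n," dial",cv2.fitEllipse(pts))
    m=near(pb,22)&(H>100)&(H<130)&(S>120)&ok&(abs(P[...,2]-.064)<.006)
    q=P[m]; print(n," block top",cv2.minAreaRect(q[:,:2].astype(np.float32)),np.median(q[:,2]),len(q))
if __name__=="__main__":
    for n,a in(("scene",((298,258),(355,208),(370,190),(318,247))),("side",((326,275),(291,212),(278,200),(334,247)))):
        run(n,*a,np.load(n+"0.npz"))
    for n,a in(("scene",((298,258),(355,208),(370,190),(318,247))),("side",((326,275),(291,212),(278,200),(334,247)))):
        c=np.load(n+"0.npz");f=c["frame"]; h=cv2.cvtColor(f,cv2.COLOR_BGR2HSV);H,S,V=h[...,0],h[...,1],h[...,2]
        vv,uu=np.mgrid[:480,:640]; w=np.array(a[0])
        m=(np.hypot(uu-w[0],vv-w[1])<13)&(H>12)&(H<35)&(S>140); print(n,"nut?",m.sum())
    f=np.hstack([cv2.resize(np.load("scene0.npz")["frame"][160:300,240:400],None,fx=2.4,fy=2.4,interpolation=2),cv2.resize(np.load("side0.npz")["frame"][170:310,250:410],None,fx=2.4,fy=2.4,interpolation=2)])
    cv2.imwrite("pics/c1.png",f)
E
python3 m.py
```

```text
scene disc 0.5552369356155396 -0.1438923329114914 0.09602002054452896 0.07305091277428322
scene  knob px 317.2857142857143 247.84126984126985 top px 243 ray [ 0.5831 -0.1028  0.1025] 63 0.12093923652998906
scene  dial ((0.5232292413711548, 0.08582805842161179), (0.07721441239118576, 0.08161281794309616), 97.26053619384766)
scene  block top ((0.5004099607467651, 0.15638361871242523), (0.046188946813344955, 0.05153588205575943), 16.329116821289062) 0.06248633930775249 169
side disc 0.5518501996994019 -0.14277805387973785 0.09729836136102676 0.07494944840305673
side  knob px 333.1666666666667 248.8181818181818 top px 243 ray [ 0.5804 -0.0996  0.1025] 66 0.12318552008708405
side  dial ((0.5190272927284241, 0.08940596878528595), (0.07969443500041962, 0.08158792555332184), 111.02780151367188)
side  block top ((0.4962676167488098, 0.15817227959632874), (0.04588139057159424, 0.05379960313439369), 16.154502868652344) 0.06424594601233558 167
scene nut? 46
side nut? 34
```

View pics/c1.png

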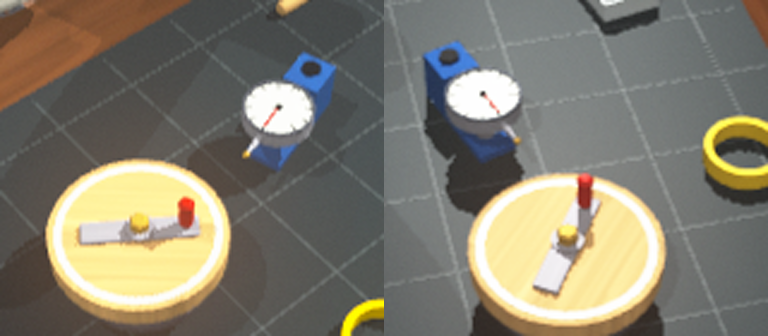

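The crops confirm the layout: knob on the +56° side of the bar, gauge pointing about 7° off the axis. Wheel axis is about (0.5535,-0.1435), block centre (0.498,0.157), and the grip-to-dial distance of 73 mm matches the given 75 mm.

```bash
cat > go.py <<'E'
from h import *
def rel(x,y,z,yawdeg,s=None):
    s=s or sense(); M=R.from_rotvec(s["tcp_rot"])
    a=np.radians(yawdeg); T=R.from_matrix(np.array([[np.cos(a),np.sin(a),0],[np.sin(a),-np.cos(a),0],[0,0,-1.]]).T.T)
    d=M.inv().apply(np.array([x,y,z])-s["ee_pos"])*1000
    print("pos",s["ee_pos"].round(4),"t",s["t"],"shift",d.round(1),"turn",(M.inv()*T).as_rotvec().round(3))
if __name__=="__main__":
    import sys; rel(*map(float,sys.argv[1:]))
E
python3 go.py .4983 .1573 .25 -73
```

```text
pos [ 0.165  -0.5245  0.3033] t 0.15 shift [ 522.6 -550.3   53.9] turn [-1.000e-03  1.000e-03  1.579e+00]
```

apply_moves(
  plan=[85,523,-550,20,0,0,1.579,85,523,-550,20,0,0,1.579,85,523,-550,20,0,0,1.579,85,523,-550,20,0,0,1.579,85,523,-550,20,0,0,1.579,85,523,-550,20,0,0,1.579,85,523,-550,20,0,0,1.579,85,523,-550,20,0,0,1.579,85,523,-550,20,0,0,1.579,85,523,-550,20,0,0,1.579],
)

```text
t: 1.4
ee_pos: [0.1381, -0.2345, 0.289]
tcp_rot: [-2.579, 1.619, -0.073]
contact_force: [0.3, -0.8, 0.3]
opening: 0.0847
grasp_force: 0.0
```

```bash
python3 go.py .4983 .1573 .25 -73; python3 -c "from h import *;print(sense()['q'])"
```

```text
pos [ 0.1381 -0.2345  0.289 ] t 1.4 shift [-195.6 -487.7   93.3] turn [-0.105  0.019  0.153]
[-1.1215279  -0.57405389 -0.38737705  1.768011    0.10626021  3.14057052]
```

```bash
python3 go.py .40 .0 .27 30;python3 go.py .4983 .1573 .25 107
```

```text
pos [ 0.1381 -0.2345  0.289 ] t 1.4 shift [ -96.9 -333.8   55.8] turn [-0.09  -0.079 -1.643]
pos [ 0.1381 -0.2345  0.289 ] t 1.4 shift [-195.6 -487.7   93.3] turn [-0.028 -0.158 -2.985]
```

apply_moves(
  plan=[85,-97,-334,40,-0.09,-0.08,-1.643,85,-97,-334,40,-0.09,-0.08,-1.643,85,-97,-334,40,-0.09,-0.08,-1.643,85,-97,-334,40,-0.09,-0.08,-1.643,85,-97,-334,40,-0.09,-0.08,-1.643,85,-97,-334,40,-0.09,-0.08,-1.643,85,-97,-334,40,-0.09,-0.08,-1.643,85,-97,-334,40,-0.09,-0.08,-1.643,85,-97,-334,40,-0.09,-0.08,-1.643,85,-97,-334,40,-0.09,-0.08,-1.643],
)

```text
t: 2.65
ee_pos: [0.3991, -0.0, 0.2859]
tcp_rot: [3.033, 0.817, -0.001]
contact_force: [-0.5, 0.1, -0.5]
opening: 0.0847
grasp_force: 0.0
```

```bash
python3 go.py .4983 .1573 .20 107; python3 -c "from h import *;print(sense()['q'])"
```

```text
pos [ 0.3991 -0.      0.2859] t 2.65 shift [164.9 -86.2  85.8] turn [-1.000e-03  0.000e+00 -1.341e+00]
[ 5.15353155e-05 -2.76752757e-01 -1.94768882e-01  1.65338448e+00
 -2.04930923e-04  2.61516005e+00]
```

apply_moves(
  plan=[85,165,-86,86,0,0,-1.341,85,165,-86,86,0,0,-1.341,85,165,-86,86,0,0,-1.341,85,165,-86,86,0,0,-1.341,85,165,-86,86,0,0,-1.341,85,165,-86,86,0,0,-1.341,85,165,-86,86,0,0,-1.341,85,165,-86,86,0,0,-1.341,85,165,-86,86,0,0,-1.341],
)

```text
t: 3.78
ee_pos: [0.4985, 0.1569, 0.2]
tcp_rot: [-1.874, -2.521, 0.0]
contact_force: [0.0, 1.1, 0.2]
opening: 0.085
grasp_force: 0.0
```

```bash
python3 - <<'E'
from h import *; import go
go.rel(.4983,.1573,.105,107)
c=cam("wrist"); cv2.imwrite("pics/w1.png",c["frame"]); P=cloud(c)
h=cv2.cvtColor(c["frame"],cv2.COLOR_BGR2HSV)
m=(h[...,0]>100)&(h[...,0]<130)&(h[...,1]>120)&(c["depth"]>0)&(abs(P[...,2]-.064)<.005)
q=P[m]; print(cv2.minAreaRect(q[:,:2].astype(np.float32)),np.median(q[:,2]),len(q))
E
```

```text
pos [0.4985 0.1569 0.2   ] t 3.775 shift [ 0.4 -0.  95. ] turn [-0.     0.    -0.004]
((0.4955819249153137, 0.15934240818023682), (0.04597237706184387, 0.051276884973049164), 17.542776107788086) 0.06417359975987078 5181
```

View pics/w1.png

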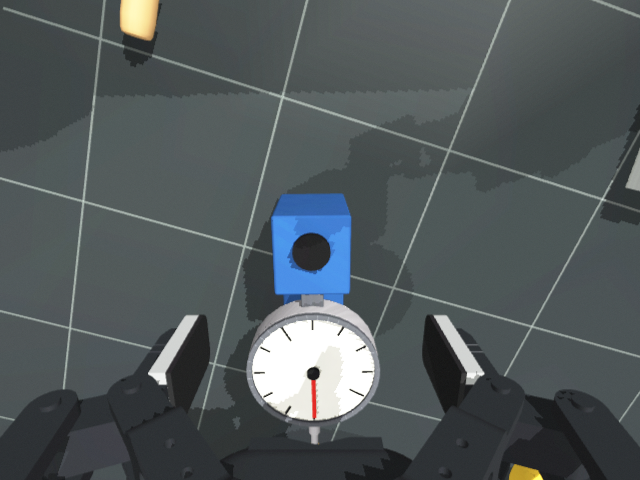

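Wrist view: block top at (312,250), dial at (313,372), fingers straddle symmetrically; the needle points along the plunger (0). Descend and grip.

apply_moves(
  plan=[85,2,1,50,0,0,-0.008,85,2,1,95,0,0,-0.008,85,2,1,95,0,0,-0.008,85,2,1,95,0,0,-0.008,40,2,1,95,0,0,-0.008,40,2,1,95,0,0,-0.008,40,2,1,95,0,0,-0.008,40,2,1,95,0,0,-0.008,40,2,1,95,0,0,-0.008],
  squeeze=40,
)

```text
t: 4.95
ee_pos: [0.4984, 0.1592, 0.1064]
tcp_rot: [-1.858, -2.533, 0.001]
contact_force: [-7.2, -2.1, 8.9]
opening: 0.0454
grasp_force: 40.3
```

```bash
cat > meas.py <<'E'
from m import *
A={"scene":((298,258),(355,208),(370,190),(318,247)),"side":((326,275),(291,212),(278,200),(334,247))}
s=sense(); print(s["ee_pos"],s["opening"],s["grasp_force"],s["contact_force"])
# nut & knob: triangulate from two views
def px(c,near,r,f):
    h=cv2.cvtColor(c["frame"],cv2.COLOR_BGR2HSV).astype(int); vv,uu=np.mgrid[:480,:640]
    m=f(h[...,0],h[...,1],h[...,2])&(np.hypot(uu-near[0],vv-near[1])<r); m=blob(m,near,r); v,u=np.nonzero(m); return u.mean(),v.mean(),m.sum()
def tri(cs,ps):
    Pm=[np.array([[c["fx"],0,c["cx"]],[0,c["fy"],c["cy"]],[0,0,1]])@np.linalg.inv(c["T"])[:3] for c in cs]
    X=cv2.triangulatePoints(Pm[0],Pm[1],np.array(ps[0][:2],float),np.array(ps[1][:2],float)); return (X[:3]/X[3]).ravel()
if __name__=="__main__":
    cs=[np.load(n+"0.npz") for n in A]
    brass=lambda H,S,V:(H>12)&(H<32)&(S>150)
    red=lambda H,S,V:((H<8)|(H>172))&(S>150)&(V>90)
    p=[px(c,q,12,brass) for c,q in zip(cs,[(298,253),(326,268)])]; print(p,"nut",tri(cs,p))
    p=[px(c,A[n][3],12,red) for c,n in zip(cs,A)]; print(p,"knob",tri(cs,p))
    for c in cs:  # white ring on the disc: ellipse fit at z=.074
        f=c["frame"].astype(int); 
E
python3 meas.py
```

```text
[0.498354   0.15918643 0.10641938] 0.04542341457031185 40.30440151691437 [-7.17438433 -2.14076212  8.94248991]
[(np.float64(297.7674418604651), np.float64(252.51162790697674), np.int64(43)), (np.float64(325.8695652173913), np.float64(268.69565217391306), np.int64(23))] nut [ 0.55276394 -0.13995259  0.08429165]
[(np.float64(317.2857142857143), np.float64(247.84126984126985), np.int64(63)), (np.float64(333.1666666666667), np.float64(248.8181818181818), np.int64(66))] knob [ 0.58107296 -0.10017124  0.10122323]
```

```bash
python3 go.py .5074 .1099 .1064 100.3
```

```text
pos [0.4984 0.1592 0.1064] t 4.95 shift [-49.7  -6.2   0. ] turn [-0.001  0.     0.125]
```

apply_moves(
  plan=[40,-6,-0.8,-1,0,0,0.016,40,-12,-1.6,-1,0,0,0.031,40,-19,-2.4,-1,0,0,0.047,40,-25,-3.1,-1,0,0,0.062,40,-31,-3.9,-1,0,0,0.078,40,-37,-4.7,-1,0,0,0.094,40,-44,-5.5,-1,0,0,0.11,40,-50,-6.2,-1,0,0,0.125,40,-50,-6.2,-1,0,0,0.125],
)

```text
t: 6.08
ee_pos: [0.5084, 0.1092, 0.1064]
tcp_rot: [2.013, 2.41, 0.0]
contact_force: [1.5, 0.1, -0.5]
opening: 0.0452
grasp_force: 42.4
```

```bash
python3 - <<'E'
from h import *
cs=[cam(n) for n in("scene","side","wrist")]
np.save("cs1.npy",np.array([{k:c[k] for k in("frame","depth","fx","fy","cx","cy","T")} for c in cs],dtype=object),allow_pickle=True)
z=lambda f,r:cv2.resize(f[r[1]:r[1]+130,r[0]:r[0]+130],None,fx=3,fy=3,interpolation=2)
a=np.hstack([z(cs[0]["frame"],(255,175)),z(cs[1]["frame"],(245,185))]); cv2.imwrite("pics/c2.png",a); cv2.imwrite("pics/w2.png",cs[2]["frame"])
s=sense();print(s["ee_pos"],s["contact_force"],np.degrees(np.arctan2(*R.from_rotvec(s["tcp_rot"]).as_matrix()[[1,0],0])))
E
```

```text
[0.50838546 0.10925852 0.10645997] [ 1.56046247 -2.02890048  0.58403111] 100.28396735728515
```

View pics/c2.png

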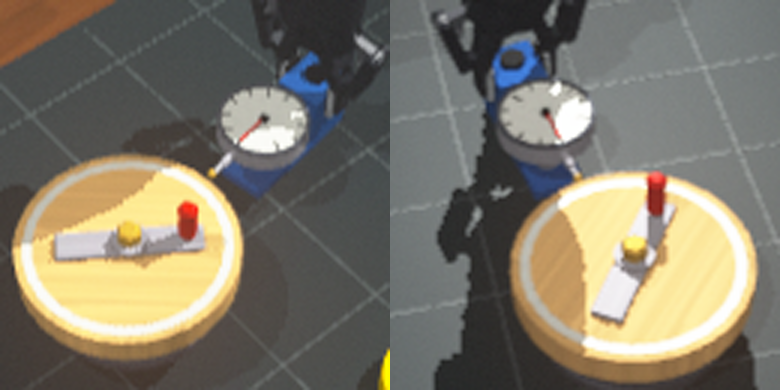

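View pics/w2.png

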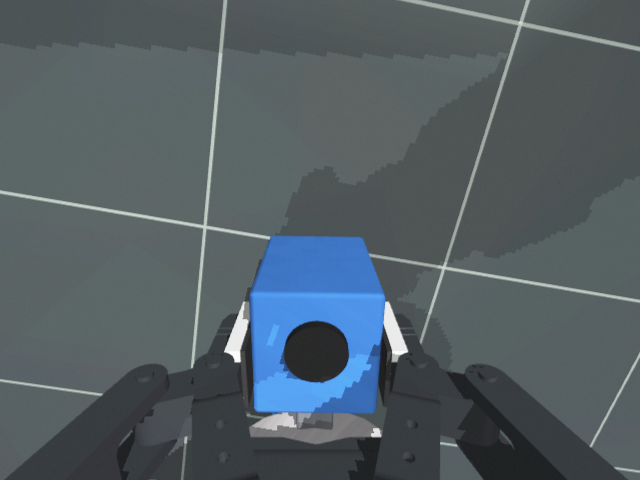

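Crops: plunger tips at (212,175) and (577,177); in both views the line dial→tip runs to the nut (allowing for height), so the aim is right and the tip still clears the edge by several mm. I'll write a needle reader and advance 7 mm.

```bash
cat > needle.py <<'E'
from m import *
import json
def read(c,grip,yaw):   # grip xy, yaw deg of stand +y ; needle in mm
    a=np.radians(yaw); f=-np.array([np.cos(a),np.sin(a)]); ctr=np.array(grip)+.075*f
    h=cv2.cvtColor(c["frame"],cv2.COLOR_BGR2HSV).astype(int); H,S,V=h[...,0],h[...,1],h[...,2]
    v,u=np.nonzero(((H<9)|(H>170))&(S>90)&(V>50))
    p=np.array([ray(c,a,b,.073)[:2] for a,b in zip(u,v)])-ctr
    k=np.hypot(*p.T)<.038; p=p[k]; 
    if len(p)<3: return None,len(p)
    d=p.mean(0); ang=np.arctan2(f[1],f[0])-np.arctan2(d[1],d[0])   # clockwise positive
    # line fit, robust to centre error
    w=np.linalg.eigh(np.cov((p-d).T))[1][:,1]; w=w*np.sign(w@d); ang2=np.arctan2(f[1],f[0])-np.arctan2(w[1],w[0])
    return [round(float(np.degrees(x)%360/30),2) for x in(ang,ang2)],len(p)
if __name__=="__main__":
    import sys
    g=json.load(open("g.json")) if len(sys.argv)<2 else None
    s=sense()
    if g is None:
        x=R.from_rotvec(s["tcp_rot"]).as_matrix()[:,0]; g=[float(s["ee_pos"][0]),float(s["ee_pos"][1]),float(np.degrees(np.arctan2(x[1],x[0])))]; json.dump(g,open("g.json","w"))
    c1=cam("scene"); c2=cam("side"); print(s["t"],g,s["contact_force"].round(1),read(c1,g[:2],g[2]),read(c2,g[:2],g[2]))
E
python3 needle.py g
```

```text
6.225 [0.5083854589524732, 0.10925852350534856, 100.28396735728515] [ 1.6 -2.   0.6] ([11.8, 11.96], 7) ([0.0, 0.08], 10)
```

apply_moves(
  plan=[40,-2,0,0,0,0,0,40,-4,0,0,0,0,0,40,-6,0,0,0,0,0,40,-7,0,0,0,0,0,40,-7,0,0,0,0,0],
)

```text
t: 6.95
ee_pos: [0.5091, 0.104, 0.1064]
tcp_rot: [-2.01, -2.412, -0.003]
contact_force: [-2.5, 6.8, 3.0]
opening: 0.0451
grasp_force: 42.3
```

```bash
python3 needle.py g
```

```text
6.95 [0.5090678153473095, 0.1040046407845601, 100.41363069633042] [-2.5  6.8  3. ] ([11.7, 0.05], 9) ([0.03, 0.14], 8)
```

apply_moves(
  plan=[40,-2,0,0,0,0,0,40,-4,0,0,0,0,0,40,-5,0,0,0,0,0,40,-5,0,0,0,0,0],
)

```text
t: 7.55
ee_pos: [0.51, 0.0991, 0.1065]
tcp_rot: [-2.01, -2.413, -0.003]
contact_force: [-2.0, 6.8, 4.0]
opening: 0.0457
grasp_force: 42.3
```

```bash
python3 needle.py g
```

```text
7.55 [0.5099724653313954, 0.09908051445884096, 100.41484120578485] [-2.   6.8  4. ] ([11.76, 11.97], 7) ([0.04, 0.08], 9)
```

apply_moves(
  plan=[40,-1.5,0,0,0,0,0,40,-3,0,0,0,0,0,40,-4,0,0,0,0,0,40,-4,0,0,0,0,0],
)

```text
t: 8.15
ee_pos: [0.5106, 0.0953, 0.1064]
tcp_rot: [-2.009, -2.412, -0.003]
contact_force: [-1.6, 9.3, 4.4]
opening: 0.0455
grasp_force: 42.3
```

```bash
python3 needle.py g
```

```text
8.15 [0.5106259823069612, 0.09534579933015667, 100.42715965806383] [-1.6  9.3  4.4] ([2.73, 2.81], 9) ([3.1, 2.76], 10)
```

apply_moves(
  plan=[40,-0.6,0,0,0,0,0,40,-1.2,0,0,0,0,0,40,-1.2,0,0,0,0,0],
)

```text
t: 8.62
ee_pos: [0.5108, 0.0943, 0.1064]
tcp_rot: [-2.009, -2.412, -0.003]
contact_force: [-1.8, 9.3, 3.8]
opening: 0.0459
grasp_force: 42.4
```

```bash
python3 needle.py g
```

```text
8.625 [0.5108054974094438, 0.09428294085764359, 100.43263338005798] [-1.8  9.3  3.8] ([3.97, 3.87], 10) ([4.1, 4.16], 8)
```

apply_moves(
  plan=[60,0,0,0,0,0,0,80,0,0,0,0,0,0,85,0,0,0,0,0,0,85,0,0,0,0,0,0,85,0,0,-30,0,0,0,85,0,0,-80,0,0,0,85,0,0,-120,0,0,0,85,0,0,-120,0,0,0],
)

```text
t: 9.72
ee_pos: [0.5122, 0.093, 0.2295]
tcp_rot: [2.01, 2.409, 0.006]
contact_force: [0.5, -0.1, -0.2]
opening: 0.085
grasp_force: 0.0
```

```bash
python3 - <<'E'
from needle import *
import meas
g=json.load(open("g.json"))
cs=[cam("scene"),cam("side")]
print(sense()["t"],[read(c,g[:2],g[2]) for c in cs])
for n,c,a in zip(("scene","side"),cs,(((298,258),(345,218),(362,203),(318,247)),((326,275),(297,225),(284,212),(334,247)))):
    run(n,*a,c)
brass=lambda H,S,V:(H>12)&(H<32)&(S>150)
red=lambda H,S,V:((H<8)|(H>172))&(S>150)&(V>90)
p=[meas.px(c,q,12,brass) for c,q in zip(cs,[(298,253),(326,268)])]; print(p,"nut",meas.tri(cs,p))
p=[meas.px(c,q,12,red) for c,q in zip(cs,[(318,247),(334,247)])]; print("knob",meas.tri(cs,p))
c=cam("wrist"); cv2.imwrite("pics/w3.png",c["frame"]); P=cloud(c)
h=cv2.cvtColor(c["frame"],cv2.COLOR_BGR2HSV)
m=(h[...,0]>100)&(h[...,0]<130)&(h[...,1]>120)&(c["depth"]>0)&(abs(P[...,2]-.064)<.005)
q=P[m]; print(cv2.minAreaRect(q[:,:2].astype(np.float32)),np.median(q[:,2]),len(q))
import go; go.rel(.5809,-.101,.2,100)
E
```

```text
[0.51215095 0.09295908 0.22949762] 0.08500970273439704 0.0 [ 0.46446253 -0.10462862 -0.22172583]
9.825 [([4.0, 3.95], 10), ([4.11, 3.81], 3)]
scene disc 0.5376080274581909 -0.10438910871744156 0.1391070932149887 0.07304717420606688
scene  knob px 317.2857142857143 247.84126984126985 top px 243 ray [ 0.5831 -0.1028  0.1025] 63 0.12278726350506064
scene  dial ((0.5295222401618958, 0.02005898766219616), (0.07648210972547531, 0.08311118185520172), 96.59847259521484)
scene  block top ((0.5164903402328491, 0.09337016195058823), (0.04756133630871773, 0.05093102157115936), 8.812581062316895) 0.06229439298833661 182
side disc 0.5532762408256531 -0.09787917882204056 0.14136600494384766 0.07490716440647571
side  knob px 333.1666666666667 248.8181818181818 top px 243 ray [ 0.5804 -0.0996  0.1025] 66 0.12461543206856107
side  dial ((0.5243089199066162, 0.023766405880451202), (0.07884743064641953, 0.08233620226383209), 112.13848114013672)
side  block top ((0.5113834738731384, 0.09573490172624588), (0.0452880784869194, 0.05474443733692169), 7.521257400512695) 0.06467547326512502 179
[(np.float64(297.8095238095238), np.float64(252.5952380952381), np.int64(42)), (np.float64(325.8695652173913), np.float64(268.69565217391306), np.int64(23))] nut [ 0.55283219 -0.13984217  0.08406289]
knob [ 0.58107296 -0.10017124  0.10122323]
((0.5111965537071228, 0.09526810795068741), (0.04595259949564934, 0.05177433416247368), 9.474472999572754) 0.06419976274908483 4272
pos [0.5108 0.0927 0.2251] t 9.875 shift [-203.2   34.3   25.1] turn [-0.001  0.     0.006]
```

apply_moves(
  plan=[45,-60,10,0,0,0,0,45,-120,20,0,0,0,0,45,-180,30,0,0,0,0,45,-203,34,0,0,0,0,45,-203,34,0,0,0,0,45,-203,34,0,0,0,0],
)

```text
t: 10.62
ee_pos: [0.5805, -0.0998, 0.2255]
tcp_rot: [-2.011, -2.412, 0.001]
contact_force: [0.6, -0.6, 0.5]
opening: 0.0449
grasp_force: 0.0
```

```bash
python3 - <<'E'
from h import *; import go
c=cam("wrist"); cv2.imwrite("pics/w4.png",c["frame"]); P=cloud(c)
h=cv2.cvtColor(c["frame"],cv2.COLOR_BGR2HSV).astype(int); H,S=h[...,0],h[...,1]
m=((H<8)|(H>172))&(S>150)&(c["depth"]>0)&(abs(P[...,2]-.121)<.004)
q=P[m]; print("knob top",q.mean(0),len(q),cv2.minEnclosingCircle(q[:,:2].astype(np.float32)))
m=(H>12)&(H<32)&(S>130)&(abs(P[...,2]-.096)<.004); q=P[m]; print("nut",q.mean(0) if len(q) else 0,len(q))
go.rel(.581,-.1005,.166,100)
E
```

```text
knob top [ 0.57956528 -0.10062904  0.11988276] 701 ((0.5796796083450317, -0.10168421268463135), 0.008536330424249172)
nut [ 0.55821823 -0.13863043  0.09504267] 245
pos [ 0.5805 -0.0996  0.2258] t 10.675 shift [-1.   0.3 59.8] turn [-0.001 -0.     0.007]
```

View pics/w4.png

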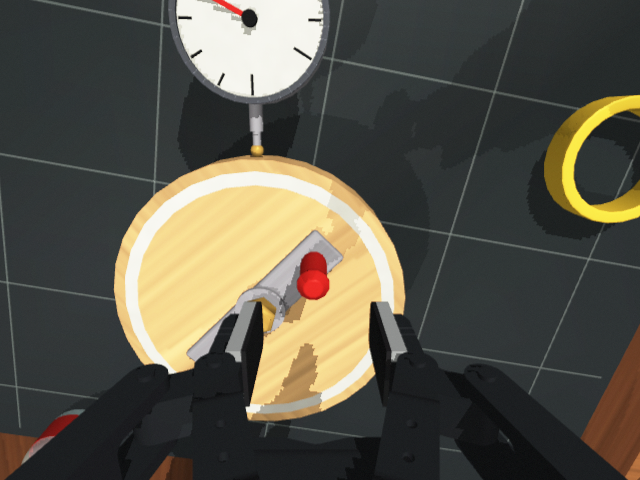

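Wrist view: knob top at (313,285) central between the pads, plunger column 256 against nut base about 262, so the aim holds. Descend and grip the knob.

apply_moves(
  plan=[45,-1,0,30,0,0,0,45,-1,0,60,0,0,0,45,-1,0,60,0,0,0,14,-1,0,60,0,0,0,14,-1,0,60,0,0,0,14,-1,0,60,0,0,0,14,-1,0,60,0,0,0],
  squeeze=20,
)

```text
t: 11.55
ee_pos: [0.5811, -0.102, 0.168]
tcp_rot: [2.012, 2.411, 0.0]
contact_force: [-5.2, -1.2, 7.1]
opening: 0.0151
grasp_force: 20.3
```

```bash
python3 - <<'E'
from needle import *
g=json.load(open("g.json")); s=sense(); print(s["ee_pos"].round(4),s["opening"],s["grasp_force"],s["contact_force"].round(1))
x=R.from_rotvec(s["tcp_rot"]).as_matrix(); print(x.round(3).tolist())
cs=[cam("scene"),cam("side"),cam("wrist")]
print(s["t"],[read(c,g[:2],g[2]) for c in cs])
E
```

```text
[ 0.5811 -0.102   0.168 ] 0.01510218847286179 20.333958864212036 [-5.2 -1.2  7.1]
[[-0.179, 0.984, 0.001], [0.984, 0.179, -0.001], [-0.001, 0.001, -1.0]]
11.55 [([4.08, 4.03], 7), ([4.18, 4.12], 3), (None, 0)]
```

```bash
cat > tab.py <<'E'
import numpy as np
Rt=np.array([[-.179,.984],[.984,.179]])
def D(a,b,r=48.): a,b=np.radians([a,b]); return Rt@(r*np.array([np.cos(b)-np.cos(a),np.sin(b)-np.sin(a)]))
if __name__=="__main__":
    for k in range(24):
        a=54.8+15*k; print(k,round(a+15,1),[D(a,a+d).round(1).tolist() for d in(5,10,15)])
E
python3 tab.py
cat > st.py <<'E'
from needle import *
g=json.load(open("g.json")); s=sense(); d=s["ee_pos"][:2]-np.array([.553,-.1405])
cs=[cam("scene"),cam("side")]
print("t",s["t"],"pos",s["ee_pos"].round(4),"ang",np.degrees(np.arctan2(d[1],d[0])).round(1),"r",(np.hypot(*d)*1e3).round(1),"F",s["contact_force"].round(1),"needle",[read(c,g[:2],g[2]) for c in cs])
E
```

```text
0 69.8 [[2.9, -3.1], [5.4, -6.4], [7.7, -9.9]]
1 84.8 [[2.0, -3.7], [3.6, -7.6], [4.9, -11.5]]
2 99.8 [[0.9, -4.1], [1.5, -8.2], [1.7, -12.4]]
3 114.8 [[-0.1, -4.2], [-0.7, -8.3], [-1.5, -12.4]]
4 129.8 [[-1.2, -4.0], [-2.8, -7.9], [-4.7, -11.6]]
5 144.8 [[-2.2, -3.6], [-4.7, -6.9], [-7.5, -10.0]]
6 159.8 [[-3.1, -2.9], [-6.4, -5.4], [-9.9, -7.7]]
7 174.8 [[-3.7, -2.0], [-7.6, -3.6], [-11.5, -4.9]]
8 189.8 [[-4.1, -0.9], [-8.2, -1.5], [-12.4, -1.7]]
9 204.8 [[-4.2, 0.1], [-8.3, 0.7], [-12.4, 1.5]]
10 219.8 [[-4.0, 1.2], [-7.9, 2.8], [-11.6, 4.7]]
11 234.8 [[-3.6, 2.2], [-6.9, 4.7], [-10.0, 7.5]]
12 249.8 [[-2.9, 3.1], [-5.4, 6.4], [-7.7, 9.9]]
13 264.8 [[-2.0, 3.7], [-3.6, 7.6], [-4.9, 11.5]]
14 279.8 [[-0.9, 4.1], [-1.5, 8.2], [-1.7, 12.4]]
15 294.8 [[0.1, 4.2], [0.7, 8.3], [1.5, 12.4]]
16 309.8 [[1.2, 4.0], [2.8, 7.9], [4.7, 11.6]]
17 324.8 [[2.2, 3.6], [4.7, 6.9], [7.5, 10.0]]
18 339.8 [[3.1, 2.9], [6.4, 5.4], [9.9, 7.7]]
19 354.8 [[3.7, 2.0], [7.6, 3.6], [11.5, 4.9]]
20 369.8 [[4.1, 0.9], [8.2, 1.5], [12.4, 1.7]]
21 384.8 [[4.2, -0.1], [8.3, -0.7], [12.4, -1.5]]
22 399.8 [[4.0, -1.2], [7.9, -2.8], [11.6, -4.7]]
23 414.8 [[3.6, -2.2], [6.9, -4.7], [10.0, -7.5]]
```

apply_moves(
  plan=[14,2.9,-3.1,-2,0,0,0,14,5.4,-6.4,-2,0,0,0,14,7.7,-9.9,-2,0,0,0,14,7.7,-9.9,-2,0,0,0],
)

```text
t: 12.2
ee_pos: [0.5695, -0.0955, 0.1681]
tcp_rot: [-2.012, -2.412, 0.0]
contact_force: [0.3, 1.9, -4.2]
opening: 0.0145
grasp_force: 20.4
```

```bash
python3 st.py
```

```text
t 12.2 pos [ 0.5695 -0.0955  0.1681] ang 69.9 r 47.9 F [ 0.3  1.9 -4.2] needle [([3.68, 3.61], 9), (None, 2)]
```

apply_moves(
  plan=[14,2.0,-3.7,0,0,0,0,14,3.6,-7.6,0,0,0,0,14,4.9,-11.5,0,0,0,0,14,4.9,-11.5,0,0,0,0],
)

```text
t: 12.8
ee_pos: [0.5576, -0.0925, 0.1681]
tcp_rot: [-2.011, -2.412, -0.001]
contact_force: [2.0, 4.9, -4.1]
opening: 0.0146
grasp_force: 20.5
```

```bash
python3 st.py
```

```text
t 12.8 pos [ 0.5576 -0.0925  0.1681] ang 84.6 r 48.2 F [ 2.   4.9 -4.1] needle [([3.43, 3.48], 11), (None, 2)]
```

apply_moves(
  plan=[14,0.9,-4.1,1,0,0,0,14,1.5,-8.2,1,0,0,0,14,1.7,-12.4,1,0,0,0,14,1.7,-12.4,1,0,0,0],
)

```text
t: 13.4
ee_pos: [0.5452, -0.0927, 0.168]
tcp_rot: [-2.011, -2.413, -0.004]
contact_force: [-0.3, 8.1, 2.9]
opening: 0.0147
grasp_force: 21.0
```

```bash
python3 st.py
```

```text
t 13.4 pos [ 0.5452 -0.0927  0.168 ] ang 99.3 r 48.5 F [-0.3  8.1  2.9] needle [([3.28, 3.29], 9), (None, 0)]
```

apply_moves(
  plan=[14,-0.1,-4.2,0,0,0,0,14,-0.7,-8.3,0,0,0,0,14,-1.5,-12.4,0,0,0,0,14,-1.5,-12.4,0,0,0,0],
)

```text
t: 14.0
ee_pos: [0.5328, -0.0962, 0.168]
tcp_rot: [-2.01, -2.412, -0.003]
contact_force: [-2.6, 9.2, 2.8]
opening: 0.0151
grasp_force: 21.2
```

```bash
python3 st.py
```

```text
t 14.0 pos [ 0.5328 -0.0962  0.168 ] ang 114.5 r 48.7 F [-2.6  9.2  2.8] needle [([3.25, 3.31], 8), ([3.42, 2.89], 3)]
```

apply_moves(
  plan=[14,-1.2,-4.0,0,0,0,0,14,-2.8,-7.9,0,0,0,0,14,-4.7,-11.6,0,0,0,0,14,-4.7,-11.6,0,0,0,0],
)

```text
t: 14.6
ee_pos: [0.5218, -0.1029, 0.168]
tcp_rot: [-2.01, -2.411, -0.002]
contact_force: [-6.0, 10.1, 5.2]
opening: 0.0145
grasp_force: 21.4
```

```bash
python3 st.py
```

```text
t 14.6 pos [ 0.5218 -0.1029  0.168 ] ang 129.7 r 48.9 F [-6.  10.1  5.2] needle [([3.37, 3.42], 12), (None, 2)]
```

```bash
python3 - <<'E'
from tab import D
for k in range(20):
    a=129.2+15*k; print(round(a+15,1),[D(a,a+d).round(1).tolist() for d in(5,10,15)])
E
sed -i 's/.553,-.1405/.5521,-.140/' st.py
```

```text
144.2 [[-2.2, -3.6], [-4.7, -6.9], [-7.4, -10.1]]
159.2 [[-3.0, -2.9], [-6.3, -5.5], [-9.8, -7.8]]
174.2 [[-3.7, -2.0], [-7.5, -3.7], [-11.5, -5.0]]
189.2 [[-4.1, -1.0], [-8.2, -1.6], [-12.4, -1.9]]
204.2 [[-4.2, 0.1], [-8.3, 0.6], [-12.5, 1.4]]
219.2 [[-4.0, 1.2], [-7.9, 2.7], [-11.7, 4.6]]
234.2 [[-3.6, 2.2], [-6.9, 4.7], [-10.1, 7.4]]
249.2 [[-2.9, 3.0], [-5.5, 6.3], [-7.8, 9.8]]
264.2 [[-2.0, 3.7], [-3.7, 7.5], [-5.0, 11.5]]
279.2 [[-1.0, 4.1], [-1.6, 8.2], [-1.9, 12.4]]
294.2 [[0.1, 4.2], [0.6, 8.3], [1.4, 12.5]]
309.2 [[1.2, 4.0], [2.7, 7.9], [4.6, 11.7]]
324.2 [[2.2, 3.6], [4.7, 6.9], [7.4, 10.1]]
339.2 [[3.0, 2.9], [6.3, 5.5], [9.8, 7.8]]
354.2 [[3.7, 2.0], [7.5, 3.7], [11.5, 5.0]]
369.2 [[4.1, 1.0], [8.2, 1.6], [12.4, 1.9]]
384.2 [[4.2, -0.1], [8.3, -0.6], [12.5, -1.4]]
399.2 [[4.0, -1.2], [7.9, -2.7], [11.7, -4.6]]
414.2 [[3.6, -2.2], [6.9, -4.7], [10.1, -7.4]]
429.2 [[2.9, -3.0], [5.5, -6.3], [7.8, -9.8]]
```

apply_moves(
  plan=[14,-0.5,-4.6,0,0,0,0,14,-3.0,-7.9,0,0,0,0,14,-5.7,-11.1,0,0,0,0,14,-5.7,-11.1,0,0,0,0],
)

```text
t: 15.2
ee_pos: [0.5126, -0.112, 0.1679]
tcp_rot: [2.013, 2.412, -0.0]
contact_force: [-3.5, 2.8, 6.6]
opening: 0.0146
grasp_force: 21.3
```

```bash
python3 st.py
```

```text
t 15.2 pos [ 0.5126 -0.112   0.1679] ang 144.6 r 48.5 F [-3.5  2.8  6.6] needle [([3.65, 3.65], 9), ([3.67, 3.81], 3)]
```

apply_moves(
  plan=[14,-3.0,-2.9,0,0,0,0,14,-6.3,-5.5,0,0,0,0,14,-9.8,-7.8,0,0,0,0,14,-9.8,-7.8,0,0,0,0],
)

```text
t: 15.8
ee_pos: [0.5067, -0.123, 0.1679]
tcp_rot: [2.013, 2.412, -0.001]
contact_force: [-2.9, 1.8, 7.1]
opening: 0.0147
grasp_force: 21.4
```

```bash
python3 st.py
```

```text
t 15.8 pos [ 0.5067 -0.123   0.1679] ang 159.5 r 48.5 F [-2.9  1.8  7.1] needle [([3.97, 3.87], 10), (None, 0)]
```

apply_moves(
  plan=[14,-3.7,-2.0,-0.5,0,0,0,14,-7.5,-3.7,-1,0,0,0,14,-11.5,-5.0,-1,0,0,0,14,-11.5,-5.0,-1,0,0,0],
)

```text
t: 16.4
ee_pos: [0.5038, -0.1356, 0.1681]
tcp_rot: [2.013, 2.411, -0.002]
contact_force: [-0.7, 0.4, 0.4]
opening: 0.0149
grasp_force: 20.8
```

```bash
python3 st.py
```

```text
t 16.4 pos [ 0.5038 -0.1356  0.1681] ang 174.8 r 48.5 F [-0.7  0.4  0.4] needle [([4.34, 4.3], 10), (None, 0)]
```

apply_moves(
  plan=[14,-4.1,-1.0,0,0,0,0,14,-8.2,-1.6,0,0,0,0,14,-12.4,-1.9,0,0,0,0,14,-12.4,-1.9,0,0,0,0],
)

```text
t: 17.0
ee_pos: [0.5043, -0.148, 0.168]
tcp_rot: [2.013, 2.412, -0.002]
contact_force: [-1.6, 0.1, -1.1]
opening: 0.0147
grasp_force: 20.8
```

```bash
python3 st.py
```

```text
t 17.0 pos [ 0.5043 -0.148   0.168 ] ang -170.5 r 48.4 F [-1.6  0.1 -1.1] needle [([4.83, 4.61], 12), (None, 0)]
```

apply_moves(
  plan=[14,-4.2,0.1,0,0,0,0,14,-8.3,0.6,0,0,0,0,14,-12.5,1.4,0,0,0,0,14,-12.5,1.4,0,0,0,0],
)

```text
t: 17.6
ee_pos: [0.508, -0.1599, 0.168]
tcp_rot: [2.013, 2.412, -0.001]
contact_force: [-1.8, -0.6, -1.0]
opening: 0.0147
grasp_force: 20.8
```

```bash
python3 st.py
```

```text
t 17.6 pos [ 0.508  -0.1599  0.168 ] ang -155.7 r 48.4 F [-1.8 -0.6 -1. ] needle [([5.25, 5.1], 10), ([5.13, 5.84], 3)]
```

apply_moves(
  plan=[14,-4.0,1.2,0,0,0,0,14,-7.9,2.7,0,0,0,0,14,-11.7,4.6,0,0,0,0,14,-11.7,4.6,0,0,0,0],
)

```text
t: 18.2
ee_pos: [0.5147, -0.1705, 0.168]
tcp_rot: [2.013, 2.412, -0.001]
contact_force: [-3.1, -1.4, 0.6]
opening: 0.0148
grasp_force: 20.7
```

```bash
python3 st.py
```

```text
t 18.2 pos [ 0.5147 -0.1705  0.168 ] ang -140.8 r 48.3 F [-3.1 -1.4  0.6] needle [([5.69, 5.4], 10), ([5.58, 5.57], 5)]
```

apply_moves(
  plan=[14,-3.6,2.2,0,0,0,0,14,-6.9,4.7,0,0,0,0,14,-10.1,7.4,0,0,0,0,14,-10.1,7.4,0,0,0,0],
)

```text
t: 18.8
ee_pos: [0.5239, -0.1791, 0.1681]
tcp_rot: [2.012, 2.412, -0.001]
contact_force: [-1.2, -1.6, -2.2]
opening: 0.0151
grasp_force: 20.7
```

```bash
python3 st.py
```

```text
t 18.8 pos [ 0.5239 -0.1791  0.1681] ang -125.8 r 48.2 F [-1.2 -1.6 -2.2] needle [([6.08, 5.8], 9), ([5.88, 5.92], 6)]
```

apply_moves(
  plan=[14,-2.9,3.0,0,0,0,0,14,-5.5,6.3,0,0,0,0,14,-7.8,9.8,0,0,0,0,14,-7.8,9.8,0,0,0,0],
)

```text
t: 19.4
ee_pos: [0.5351, -0.1849, 0.1681]
tcp_rot: [2.012, 2.412, -0.0]
contact_force: [-0.7, -2.1, -2.3]
opening: 0.0151
grasp_force: 20.7
```

```bash
python3 st.py
```

```text
t 19.4 pos [ 0.5351 -0.1849  0.1681] ang -110.8 r 48.1 F [-0.7 -2.1 -2.3] needle [([6.34, 6.11], 9), (None, 1)]
```

apply_moves(
  plan=[14,-2.0,3.7,0,0,0,0,14,-3.7,7.5,0,0,0,0,14,-5.0,11.5,0,0,0,0,14,-5.0,11.5,0,0,0,0],
)

```text
t: 20.0
ee_pos: [0.5476, -0.1877, 0.1681]
tcp_rot: [2.012, 2.412, 0.0]
contact_force: [-1.2, -0.6, -3.6]
opening: 0.0147
grasp_force: 20.6
```

```bash
python3 st.py
```

```text
t 20.0 pos [ 0.5476 -0.1877  0.1681] ang -95.4 r 47.9 F [-1.2 -0.6 -3.6] needle [([6.58, 6.25], 10), (None, 2)]
```

apply_moves(
  plan=[14,-1.0,4.1,0,0,0,0,14,-1.6,8.2,0,0,0,0,14,-1.9,12.4,0,0,0,0,14,-1.9,12.4,0,0,0,0],
)

```text
t: 20.6
ee_pos: [0.5602, -0.1871, 0.1681]
tcp_rot: [2.012, 2.412, 0.001]
contact_force: [0.7, 1.0, -4.2]
opening: 0.0149
grasp_force: 20.6
```

```bash
python3 st.py
```

```text
t 20.6 pos [ 0.5602 -0.1871  0.1681] ang -80.3 r 47.8 F [ 0.7  1.  -4.2] needle [([7.03, 6.79], 8), (None, 0)]
```

apply_moves(
  plan=[14,0.1,4.2,0,0,0,0,14,0.6,8.3,0,0,0,0,14,1.4,12.5,0,0,0,0,14,1.4,12.5,0,0,0,0],
)

```text
t: 21.2
ee_pos: [0.5721, -0.1834, 0.1681]
tcp_rot: [2.012, 2.413, 0.001]
contact_force: [-1.3, 2.0, -3.5]
opening: 0.015
grasp_force: 20.6
```

```bash
python3 st.py
```

```text
t 21.2 pos [ 0.5721 -0.1834  0.1681] ang -65.3 r 47.8 F [-1.3  2.  -3.5] needle [([6.98, 6.7], 8), (None, 2)]
```

apply_moves(
  plan=[14,1.2,4.0,0,0,0,0,14,2.7,7.9,0,0,0,0,14,4.6,11.7,0,0,0,0,14,4.6,11.7,0,0,0,0],
)

```text
t: 21.8
ee_pos: [0.5823, -0.1769, 0.1681]
tcp_rot: [-2.012, -2.412, 0.0]
contact_force: [-3.1, 1.9, -2.7]
opening: 0.0145
grasp_force: 20.6
```

```bash
python3 st.py
```

```text
t 21.8 pos [ 0.5823 -0.1769  0.1681] ang -50.6 r 47.7 F [-3.1  1.9 -2.7] needle [([6.58, 6.25], 10), (None, 2)]
```

apply_moves(
  plan=[14,2.2,3.6,0,0,0,0,14,4.7,6.9,0,0,0,0,14,7.4,10.1,0,0,0,0,14,7.4,10.1,0,0,0,0],
)

```text
t: 22.4
ee_pos: [0.5907, -0.1679, 0.1681]
tcp_rot: [-2.012, -2.412, 0.001]
contact_force: [-4.0, 1.0, -2.3]
opening: 0.0149
grasp_force: 20.7
```

```bash
python3 st.py
```

```text
t 22.4 pos [ 0.5907 -0.1679  0.1681] ang -35.9 r 47.6 F [-4.   1.  -2.3] needle [([6.35, 6.1], 8), (None, 1)]
```

apply_moves(
  plan=[14,3.0,2.9,0,0,0,0,14,6.3,5.5,0,0,0,0,14,9.8,7.8,0,0,0,0,14,9.8,7.8,0,0,0,0],
)

```text
t: 23.0
ee_pos: [0.5965, -0.1571, 0.1681]
tcp_rot: [-2.013, -2.412, 0.002]
contact_force: [-5.1, 1.3, -2.2]
opening: 0.0148
grasp_force: 20.8
```

```bash
python3 st.py
```

```text
t 23.0 pos [ 0.5965 -0.1571  0.1681] ang -21.0 r 47.6 F [-5.1  1.3 -2.2] needle [([6.11, 5.79], 8), ([5.92, 5.94], 4)]
```

Readings are symmetric about a knob angle of 286.5° (264/309: 6.58; 279/294: 7.0, raised above the sinusoid; minimum 3.28 + 4.0 = 7.28 expected at the crest). Turn back to 286.5°.

```bash
python3 - <<'E'
from tab import D
print([D(339,339-d).round(1).tolist() for d in(6,12,18,24,30,36,42,48,52.5)])
E
```

```text
[[-4.2, -2.8], [-8.0, -6.1], [-11.5, -9.7], [-14.5, -13.7], [-17.2, -18.0], [-19.3, -22.5], [-21.0, -27.2], [-22.2, -32.1], [-22.8, -35.8]]
```

apply_moves(
  plan=[14,-4.2,-2.8,0,0,0,0,14,-8.0,-6.1,0,0,0,0,14,-11.5,-9.7,0,0,0,0,14,-14.5,-13.7,0,0,0,0,14,-17.2,-18,0,0,0,0,14,-19.3,-22.5,0,0,0,0,14,-21,-27.2,0,0,0,0,14,-22.2,-32.1,0,0,0,0,14,-22.8,-35.8,0,0,0,0,14,-22.8,-35.8,0,0,0,0],
)

```text
t: 24.35
ee_pos: [0.566, -0.1857, 0.1682]
tcp_rot: [2.012, 2.412, 0.001]
contact_force: [0.7, 2.7, -5.5]
opening: 0.0144
grasp_force: 20.4
```

```bash
python3 st.py
```

```text
t 24.35 pos [ 0.566  -0.1857  0.1682] ang -73.1 r 47.8 F [ 0.7  2.7 -5.5] needle [([7.43, 7.18], 5), ([7.12, 7.23], 5)]
```

The needle reads about 7.3 mm, the expected crest. Release and rise.

apply_moves(
  plan=[25,0,0,0,0,0,0,45,0,0,0,0,0,0,45,0,0,0,0,0,0,45,0,0,-30,0,0,0,45,0,0,-80,0,0,0,45,0,0,-120,0,0,0,45,0,0,-160,0,0,0,45,0,0,-160,0,0,0],
)

```text
t: 25.45
ee_pos: [0.5662, -0.186, 0.3319]
tcp_rot: [2.009, 2.408, 0.003]
contact_force: [0.2, 0.4, -0.1]
opening: 0.0449
grasp_force: 0.0
```

```bash
python3 - <<'E'
from needle import *
g=json.load(open("g.json")); cs=[cam("scene"),cam("side"),cam("wrist")]
print(sense()["t"],sense()["contact_force"],[read(c,g[:2],g[2]) for c in cs])
cv2.imwrite("pics/w5.png",cs[2]["frame"]); c=cs[2]; P=cloud(c)
h=cv2.cvtColor(c["frame"],cv2.COLOR_BGR2HSV).astype(int); H,S=h[...,0],h[...,1]
q=P[((H<8)|(H>172))&(S>150)&(abs(P[...,2]-.121)<.004)]; k=q.mean(0)[:2]-[.5521,-.14]; print("knob",k,np.degrees(np.arctan2(k[1],k[0])),np.hypot(*k))
E
```

```text
25.6 [ 0.14072573 -1.10990231 -0.62967656] [([7.43, 7.17], 4), ([7.09, 7.18], 4), (None, 0)]
knob [ 0.0147845  -0.04637164] -72.31635352154514 0.04867145576509768
```

View pics/w5.png

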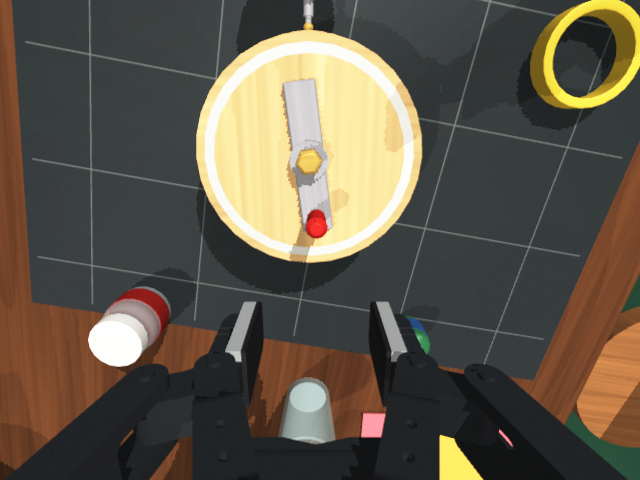

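The plunger at (308,20) lines up with the nut at (309,160). The knob stayed at about -73°, the needle still reads about 7.2 mm, and the arm is clear. Handing in.

```bash
python3 -c "from h import *;print(job.finish_job())"
```

```text
the job is handed in; nothing more can be done
None
```

The job is handed in, but no verdict came back: the gauge is let go and aimed at the wheel's axis, and the plinth stands with its high spot at the plunger. The needle reads about 7.2 mm there (it was set at 4.0 mm) and 3.3 mm at the lowest point found; I skipped the last 60–75° of the turn because that spread already matches the full 4 mm run-out.

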